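Present a glass test slide to the tap-water tester

TASK

Start the tap-water tester: press its round button fully down and let it come up again. Then, of the two glass slides on the cork rests, take the one that lies label up by its frosted end, which the small notched corner marks, leaving the other slide and the other things where they are. Finish while holding it: level, label up, its clear part covering the whole round reading window and about 1 cm above it, touching nothing but the fingers; do not put it down or let go.

Things in the scene. Friction and masses are not known exactly. Their poses are not given: they have to be found in the camera images.
- slide: The label-up slide, grey-green glass 110 x 40 x 5 mm, flat across a cork rest, any yaw, underside 40 mm up. Origin: centre of underside; x to the notched end, z up out of the label. Frosted end x = 11 to 55 mm (grip across the 40 mm width at x about 30, TCP x > 16), clear part x = -55 to 11. Notch 12 mm square at x 43..55, y -20..-8: with the notched end away from you it is at the RIGHT.
- spare_slide: The other slide, same size, lying label down on the other rest: seen from above with the notched end pointing away, the notch is at the LEFT corner (x = 43 to 55, y = 8 to 20 mm). Origin: centre of its underside; x to the notched end, z up (out of its blank face). To be left alone.
- rest_a: Fixed round drying rest, steel foot 48 mm across and cork top 36 mm across, 40 mm high, with one of the slides (either) lying on it. Origin: centre of its foot.
- rest_b: The other rest, just the same, with the other slide. Behind the rests, from x about 0.72 m and y = -0.34 to 0 m, stands a fixed wooden plate rack 212 mm high: keep the arm out of it.
- tester: Fixed tap-water tester, a white box 76 (x) x 116 (y) x 45 mm high. On its top stand the button (at y = +32 mm, x = 0) and the round reading post (at y = -32 mm, x = 0), 32 to 38 mm across and 33 mm high. Origin: centre of its underside, z up.
- window (a point): Centre of the round reading window (black, 20 mm across, in a steel ring) on top of the reading post, 78 mm above the worktop.
- start_button (a joint): Travel of the button: 0 up, 0.006 m fully down. A spring brings it up again; fully down takes 5 N.
- start_button_top (a point): Centre of the top of the steel button, 28 mm across, 67 mm above the worktop when up; it is pressed straight down and moves with the button.
- cup: White spotted cup, 65 x 90 x 56 mm high, loose, a bystander. Origin: centre of its underside.
- honey: Honey jar with a dark lid, 65 mm across, 86 mm high, loose, a bystander. Origin: centre of its underside.
- soap: Dish soap bottle, 51 x 79 x 237 mm high, loose, a bystander. Origin: centre of its underside.
- spoon: Steel spoon, 188 x 38 x 15 mm, lying loose in front of the rests, a bystander. Origin: centre of its underside.

How it is judged:
By the outcome, as a careful person would: the job done as asked, in the order asked, and still so for the second after the job is handed in, while the arm keeps its last pose, push and grip.
It also fails if it takes over 58 s, if anything falls off the work surface, if the arm or the gripper's body presses on something with over 40 N, if the wrist force passes 120 N, or if a joint passes its speed limit or range.

ROBOT

A 6-joint arm with a two-finger parallel gripper is mounted at the origin on a cart in front of the work surface, level with it; the furniture and walls round the work are solid. World frame = base frame: x ahead of the robot, y to its left, z up, the work surface at z = 0. Lengths are in mm, angles in rad, forces in N, time in s.
With the tool pointing down it reaches from about 350 to 975 mm from the base axis. Payload 4.9 kg.
Tool frame: the origin (TCP) lies between the finger pads, 19 mm behind the fingertips; this is the grasp point; z points along the fingers, x is the direction in which the jaws open and shut, and the axes are right-handed (so a half turn about z gives the same grasp; the last joint's range is limited). The gripper opens to 85 mm and grips with 20 to 120 N. Pads are 22 mm wide; open, the fingers measure 114 mm over their backs; the gripper's body (76 mm by 85 mm) begins 54 mm behind the grasp point. The pads swing forward as they close: fully open they stand 13 mm farther back than shut.
Start: joints at [1.192, 0.053, 1.613, -0, 1.476, -0.119], TCP at [160.545, 604.009, 250.004] pointing down, gripper open.
Joint ranges: [-3.01, 3.01], [-1.01, 2.22], [0.06, 2.58], [-1.02, 4.17], [0.09, 2.62], [-3.14, 3.14]. Speed limits (rad/s): [2.57, 2.57, 3.14, 3.14, 3.14, 3.14].

INTERFACE

Orientations are given as [roll, pitch, yaw] about the fixed x, y, z axes, in that order (R = Rz(yaw) Ry(pitch) Rx(roll)).
In Python, from cell import ctrl gives the robot as it stands. The module is installed in compiled form; this text tells all that it offers.
- The arm moves only by the tool play_rows, never from a script. Its argument "commands" is text: rows parted by semicolons, each of 7 numbers parted by spaces: the opening, from -1 (shut) to 1 (fully open), so that 0 is half open, then the shift along the tool's x, y, z in m, then the turn, a rotation vector about the tool's x, y, z in rad. A call has 1 to 5 rows; each row shifts and turns the commanded pose from where the row before left it, along the tool's axes as they then stand; what a row does not reach is not made up. A row lasts 1/8 s, in which the tool goes at most 62.5 mm and 10.7 degrees, less where a joint would pass 70% of its speed; a pose out of reach is approached as far as the arm can. A call with a gripper value outside its range is refused whole. The fingers move at their own pace and stop on an object; "newtons" is the grip in N (left out, the last holds). Time passes only in rows, so rows that do not move let the fingers close. It gives the time, the measured TCP pose, the force and the opening at its end, in the units of the state.
- ctrl.get_state(): the state, without advancing time (a new reading comes with each control period).
- ctrl.grab_frame(name): name is "scene" or "top" or "wrist"; returns a dict with "frame" (420x560x3 uint8, red, green, blue), "intrinsics" (3x3 intrinsics, pixels), "extrinsics" (4x4, takes a point from world to camera coordinates); the wrist camera has in their place "tool_from_camera" (4x4, takes a point from camera to tool coordinates, whose origin is the TCP and whose axes are the tool frame's). Camera axes: x right, y down, z forward; pixel columns grow to the right and rows downward; lengths in mm; the calibration is good to about 2 mm. A picture is of the moment at which its call begins: read the wrist's pose just before it. There is no depth.
- ctrl.hand_in(): hands the job in, once; it reports no verdict.
Trained networks look in a picture, given as the dict that the camera call returned (one of the last four; its "shot" number tells which), for a name from the list of things; names that differ only in an ending like _2 or _b are one class to them, and where a whole thing is asked for, a point or a joint stands for the part that bears it (a point fixed in the world has none). Each returns a list of dicts, best first, with "confidence" (0 to 1); they miss things now and then, are a little off and sometimes report something else, mostly with a low value. They report only what shows in the picture. A call takes as long as a camera call.
- ctrl.regions_of(picture, thing): "region" (420x560 bool, what is visible of it) and "position" ([column, row] in pixels, amid what is visible of it).
The state is a dict: "time_s": time; "joints": joint angles; "dq": joint speeds; "tau": joint torques, N m; "position": TCP position; "tcp_rot": TCP orientation; "contact_force": force on the tool from outside, world axes, zero at the start; "torque": the same for the moment, N m; "finger_gap": finger opening in mm.
Only numpy, scipy, OpenCV 4.12 (cv2) and the standard library are available. Lean on these libraries where they do the work, as an engineer would, in place of code of your own. Each camera call takes 0.05 s, during which the arm holds its last target.

## Working session

There is one attempt and no reset: what is moved stays moved. The work goes in short steps, Python scripts to look and compute and a tool call to move; the robot and the scene stay as the last step left them, time stands still between calls to the robot, and variables do not carry over. Pictures are saved under pics/ and viewed, and the job is handed in when it is done.

Besides the shell and the picture viewer there is one more tool, called after "Request:" in YAML: its name, and indented under it one key for each argument. play_rows: Moves the arm, as the interface text tells. Its arguments: {"type":"object","properties":{"commands":{"type":"string"},"newtons":{"type":"number"}},"required":["commands"]}

```bash
mkdir -p pics; cat > h.py <<'E'
import numpy as np, cv2
from cell import ctrl
def save(d,n): cv2.imwrite(f'pics/{n}.png',cv2.cvtColor(d['frame'],cv2.COLOR_RGB2BGR))
def at_z(d,px,z):
    K=np.array(d['intrinsics']);E=np.array(d['extrinsics']);R=E[:3,:3];t=E[:3,3]
    c=-R.T@t; r=R.T@np.linalg.inv(K)@np.array([px[0],px[1],1.]); s=(z-c[2])/r[2]; return c+s*r
def proj(d,P):
    K=np.array(d['intrinsics']);E=np.array(d['extrinsics']);p=K@(E[:3,:3]@np.array(P,float)+E[:3,3]);return p[:2]/p[2]
E
python3 - <<'E'
from h import *
s=ctrl.get_state();print({k:np.round(v,3) for k,v in s.items()})
for n in('scene','top'):
    d=ctrl.grab_frame(n);save(d,n+'0')
    for t,z in(('slide',45),('spare_slide',45),('tester',45),('window',78),('start_button_top',67),('rest_a',0)):
        for r in ctrl.regions_of(d,t)[:4]:
            print(n,t,round(r['confidence'],2),np.round(r['position']),np.round(at_z(d,r['position'],z)),r['region'].sum())
print(np.round(d['extrinsics'],3),d['intrinsics'])
E
```

```text
{'time_s': np.float64(0.0), 'joints': array([ 1.192,  0.053,  1.614,  0.   ,  1.476, -0.119]), 'dq': array([ 0.   ,  0.001, -0.001, -0.002,  0.002, -0.002]), 'tau': array([ 2.0000e-03, -3.9367e+01, -3.7018e+01,  0.0000e+00,  7.0000e-03,
        0.0000e+00]), 'position': array([160.333, 603.476, 248.785]), 'tcp_rot': array([-3.141e+00,  2.000e-03,  1.311e+00]), 'contact_force': array([-0.211,  0.054, -0.39 ]), 'torque': array([ 0.052, -0.008, -0.051]), 'finger_gap': np.float64(85.102)}
scene slide 0.64 [265. 222.] [576. -47.  45.] 644
scene spare_slide 0.71 [361. 264.] [ 571. -281.   45.] 726
scene tester 0.91 [193. 182.] [609. 188.  45.] 1345
scene window 0.64 [194. 183.] [576. 150.  78.] 1404
scene start_button_top 0.72 [360. 264.] [ 551. -283.   67.] 816
scene rest_a 0.75 [360. 283.] [ 560. -288.    0.] 214
scene rest_a 0.72 [265. 238.] [569. -49.   0.] 199
top spare_slide 0.77 [371. 229.] [ 572. -284.   45.] 800
top tester 0.89 [165. 208.] [623. 192.  45.] 1731
top window 0.84 [161. 208.] [620. 193.  78.] 1683
top window 0.46 [404. 196.] [ 646. -354.   78.] 646
top start_button_top 0.65 [143. 202.] [633. 236.  67.] 133
top start_button_top 0.21 [369. 309.] [ 392. -270.   67.] 543
top rest_a 0.51 [369. 309.] [ 387. -284.    0.] 563
top rest_a 0.22 [401. 195.] [ 661. -373.    0.] 705
[[-7.000000e-03 -9.990000e-01  3.500000e-02 -7.559200e+01]
 [-9.900000e-01  2.000000e-03 -1.380000e-01  6.271070e+02]
 [ 1.380000e-01 -3.600000e-02 -9.900000e-01  1.004751e+03]
 [ 0.000000e+00  0.000000e+00  0.000000e+00  1.000000e+00]] [[450.75429751   0.         282.25191012]
 [  0.         450.75429751 206.11371969]
 [  0.           0.           1.        ]]
```

View pics/scene0.png

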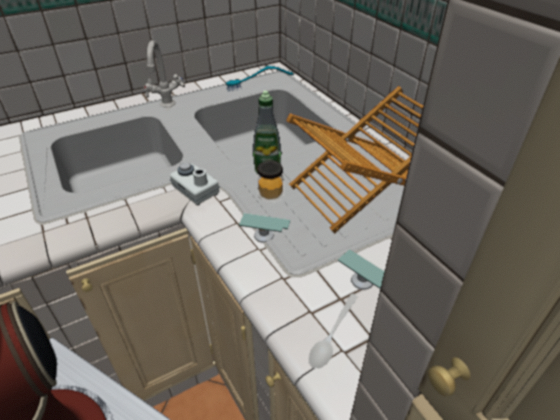

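View pics/top0.png

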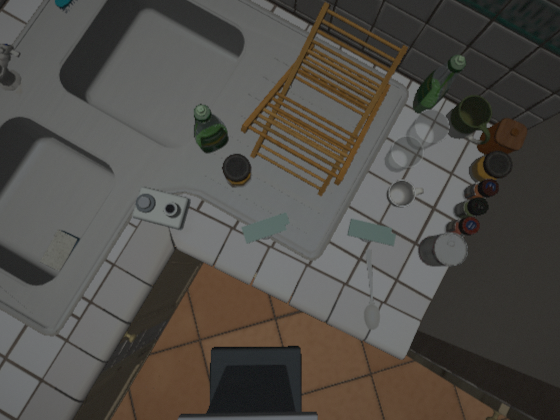

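```bash
python3 - <<'E'
import cv2
a=cv2.imread('pics/top0.png')
def c(n,y0,y1,x0,x1,k): cv2.imwrite(n,cv2.resize(a[y0:y1,x0:x1],None,fx=k,fy=k,interpolation=cv2.INTER_CUBIC))
c('pics/t1.png',170,260,110,210,6)
A=a
import numpy as np
l=cv2.resize(a[190:270,225:305],None,fx=5,fy=5,interpolation=cv2.INTER_CUBIC);r=cv2.resize(a[190:270,330:410],None,fx=5,fy=5,interpolation=cv2.INTER_CUBIC)
cv2.imwrite('pics/t2.png',np.hstack([l,r]))
E
```

```text
(no output)
```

View pics/t1.png

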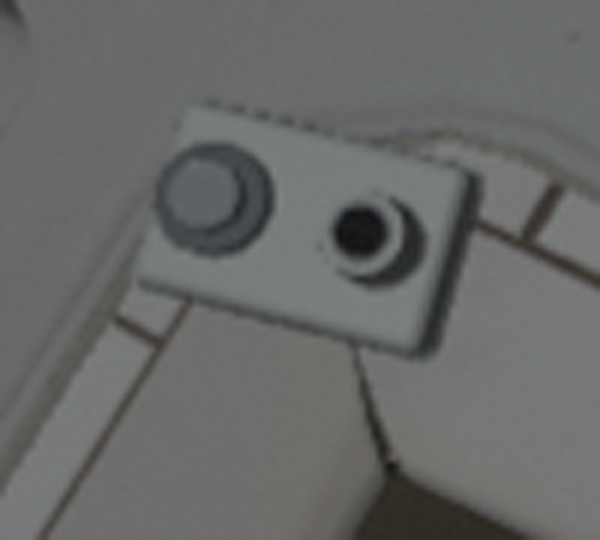

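View pics/t2.png

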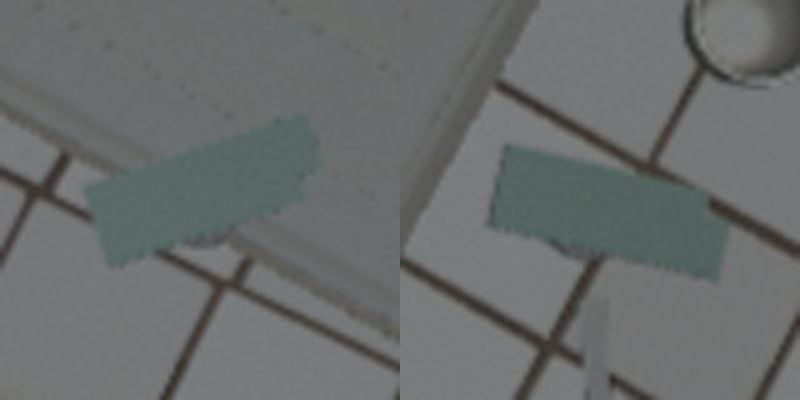

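The top view shows the left slide, around (266,229), with its notch at the lower right. With the notched end pointing away that is the right-hand corner, so it is label up and is the target. The right slide, around (371,231), has its notch at the upper right, so it is the spare. The button is at (143,202) and the window at (170,208).

```bash
python3 - <<'E'
from h import *
d=ctrl.grab_frame('top')
b=at_z(d,(143.3,202.2),67);w=at_z(d,(170.2,208.5),78);print('btn',b,'win',w,'dist',np.linalg.norm((b-w)[:2]), 'yaw',np.degrees(np.arctan2(*(b-w)[:2][[1,0]]))-90)
hsv=cv2.cvtColor(d['frame'],cv2.COLOR_RGB2HSV)
f=d['frame'].astype(int)
print(f[229,266],f[230,371],f[225,300])
m=((f[:,:,1]-f[:,:,0])>12).astype(np.uint8);
mm=np.zeros_like(m);mm[200:260,230:300]=m[200:260,230:300]
print(mm.sum())
n,l,st,c=cv2.connectedComponentsWithStats(mm);k=1+np.argmax(st[1:,4]);print(st[k],c[k])
cnt=max(cv2.findContours((l==k).astype(np.uint8),0,cv2.CHAIN_APPROX_NONE)[0],key=len)[:,0]
P=np.array([at_z(d,p,45)[:2] for p in cnt],np.float32)
r=cv2.minAreaRect(P);print(r,cv2.boxPoints(r))
for t,z in (('slide',45),):
  s=ctrl.grab_frame('scene')
  for q in ((240,213),(289,222),(243,226),(286,231)): print(q,at_z(s,q,45))
  print('scene win',at_z(s,(200,172),78))
  cv2.imwrite('pics/s1.png',cv2.resize(cv2.cvtColor(s['frame'],cv2.COLOR_RGB2BGR)[150:250,160:300],None,fx=5,fy=5,interpolation=cv2.INTER_CUBIC))
E
```

```text
btn [633.17794682 236.15214585  67.        ] win [617.23859341 173.22716105  78.        ] dist 64.91237708531202 yaw -14.214447890732089
[ 90 106 102] [ 83 100  95] [106 108 108]
742
[242 213  47  30 742] [265.13072776 227.37466307]
((577.5049438476562, -40.84315872192383), (38.12409591674805, 108.14854431152344), 18.386701583862305) [[542.35944     4.4578624]
 [576.4726    -98.16962  ]
 [612.65045   -86.14418  ]
 [578.5373     16.4833   ]]
(240, 213) [572.15828909  18.96394893  45.        ]
(289, 222) [603.68483932 -93.04900201  45.        ]
(243, 226) [539.96376465 -11.49527396  45.        ]
(286, 231) [ 575.2675437  -101.75117931   45.        ]
scene win [616.51822994 166.62529522  78.        ]
```

View pics/s1.png

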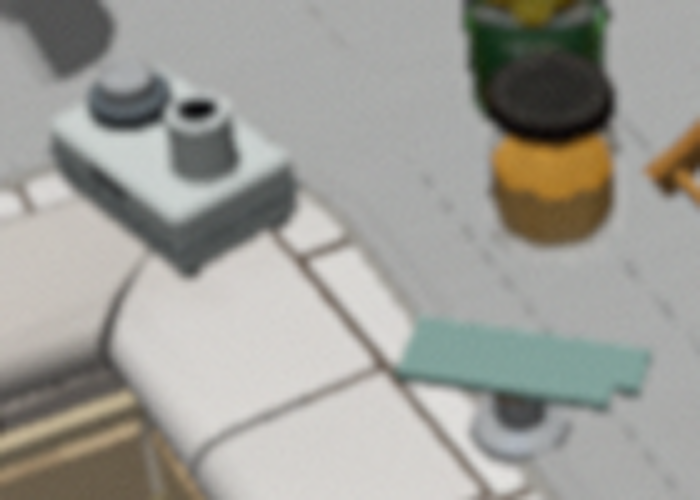

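Request:
play_rows:
  commands: "-1 0 0 0 0 0 0.165;-1 0 0 0 0 0 0.165;-1 0 0 0 0 0 0.165;-1 0 0 0 0 0 0.165;-1 0 0 0 0 0 0.165"

```text
time_s: 1.42
position: [160.5, 604.0, 250.1]
tcp_rot: [-3.142, -0.0, 0.481]
contact_force: [-0.3, -0.4, -0.5]
finger_gap: 0.0
```

Request:
play_rows:
  commands: "-1 0 0 0 0 0 0.165;-1 0 0 0 0 0 0"

```text
time_s: 1.68
position: [160.6, 604.0, 250.0]
tcp_rot: [3.142, 0.0, 0.323]
contact_force: [-0.2, -0.4, 0.5]
finger_gap: 0.3
```

```bash
cat >> h.py <<'E'
def rot(s=None):
    from scipy.spatial.transform import Rotation as R
    return R.from_euler('xyz',(s or ctrl.get_state())['tcp_rot']).as_matrix()
def delta(T):
    s=ctrl.get_state();return rot(s).T@(np.array(T)-s['position'])
E
python3 - <<'E'
from h import *
s=ctrl.get_state();print(s['position'],s['tcp_rot'],s['finger_gap'],delta([633,236,150]))
E
```

```text
[160.55332483 604.00045199 249.97842119] [3.14152824e+00 9.82189703e-06 3.22927457e-01] 0.31971273131909045 [331.24435573 498.90038506 100.00730392]
```

Request:
play_rows:
  commands: "-1 0.033 0.05 0 0 0 0;-1 0.033 0.05 0 0 0 0;-1 0.033 0.05 0 0 0 0;-1 0.033 0.05 0 0 0 0;-1 0.033 0.05 0 0 0 0"

```text
time_s: 2.3
position: [397.3, 417.5, 250.3]
tcp_rot: [-3.141, -0.001, 0.324]
contact_force: [0.2, 0.2, 0.4]
finger_gap: -0.1
```

Request:
play_rows:
  commands: "-1 0.033 0.05 0 0 0 0;-1 0.033 0.05 0 0 0 0;-1 0.033 0.05 0 0 0 0;-1 0.033 0.05 0 0 0 0;-1 0.033 0.05 0 0 0 0"

```text
time_s: 2.92
position: [632.9, 232.3, 250.2]
tcp_rot: [-3.141, -0.0, 0.324]
contact_force: [0.7, -0.2, 0.3]
finger_gap: -0.1
```

Request:
play_rows:
  commands: "-1 0 0 0.04 0 0 0;-1 0 0 0.04 0 0 0;-1 0 0 0.02 0 0 0;-1 0 0 0 0 0 0"

```text
time_s: 3.42
position: [630.3, 233.6, 148.1]
tcp_rot: [-3.141, 0.004, 0.322]
contact_force: [0.4, 0.7, 0.2]
finger_gap: 0.1
```

```bash
python3 - <<'E'
from h import *
s=ctrl.get_state();print(s['position'],s['tcp_rot'],s['finger_gap'],delta([633,236,100]))
d=ctrl.grab_frame('wrist');save(d,'w0')
M=np.array(d['tool_from_camera']);print(np.round(M,3))
d=ctrl.grab_frame('scene');cv2.imwrite('pics/s2.png',cv2.resize(cv2.cvtColor(d['frame'],cv2.COLOR_RGB2BGR)[100:230,130:300],None,fx=4,fy=4))
E
```

```text
[630.34920103 233.55831604 148.13144479] [-3.14134025  0.00356061  0.32242171] 0.10365220854820219 [ 3.45924425 -1.4637768  48.11980382]
[[ 1.00000e+00  1.00000e-03 -0.00000e+00  2.15000e+00]
 [-1.00000e-03  9.50000e-01  3.12000e-01 -8.03100e+01]
 [ 1.00000e-03 -3.12000e-01  9.50000e-01 -1.23851e+02]
 [ 0.00000e+00  0.00000e+00  0.00000e+00  1.00000e+00]]
```

View pics/w0.png

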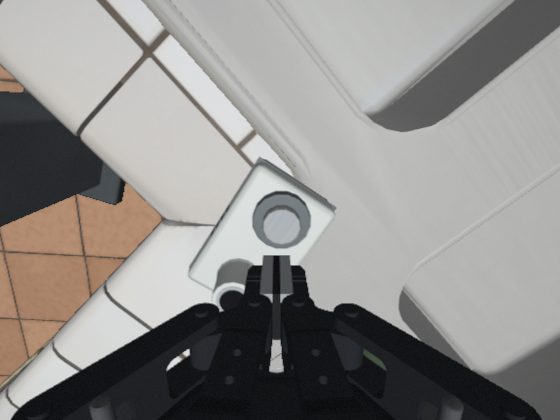

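View pics/s2.png

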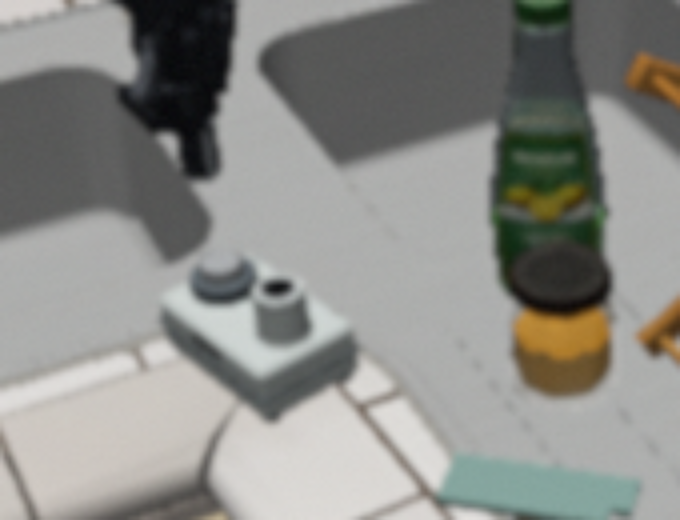

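Wrist view: the button top is at (282,226), the window is partly hidden at (232,300), and the closed tips are near (276,260).

```bash
cat >> h.py <<'E'
def wat(d,s,px,z):
    K=np.array(d['intrinsics']);M=np.array(d['tool_from_camera']);R=rot(s)
    c=R@M[:3,3]+s['position']; r=R@M[:3,:3]@np.linalg.inv(K)@np.array([px[0],px[1],1.]); return c+(z-c[2])/r[2]*r
def wpts(d,s,P):
    K=np.array(d['intrinsics']);M=np.array(d['tool_from_camera']);R=rot(s)
    t=R.T@(np.array(P,float)-s['position']);c=M[:3,:3].T@(t-M[:3,3]);q=K@c;return q[:2]/q[2]
E
python3 - <<'E'
from h import *
s=ctrl.get_state();d=ctrl.grab_frame('wrist')
print('btn',wat(d,s,(282,226),67),'win',wat(d,s,(232,300),78),'tip px',wpts(d,s,s['position']+[0,0,-19]))
print(s['position'],delta([633.5,235.5,90]))
E
```

```text
btn [638.72150173 235.6755051   67.        ] win [620.92599948 172.21545835  78.        ] tip px [271.79578898 270.82648007]
[632.23211914 234.14807645 151.76809967] [ 1.00814986 -0.96440654 62.49591469]
```

Request:
play_rows:
  commands: "-1 0.004 -0.001 0.03 0 0 0;-1 0 0 0.022 0 0 0;-1 0 0 0 0 0 0;-1 0 0 0 0 0 0"

```text
time_s: 4.08
position: [635.4, 236.0, 99.0]
tcp_rot: [3.141, -0.001, 0.321]
contact_force: [0.2, 0.3, 0.6]
finger_gap: -0.3
```

```bash
python3 - <<'E'
from h import *
s=ctrl.get_state();print(s['position'],s['contact_force'])
d=ctrl.grab_frame('scene');cv2.imwrite('pics/s3.png',cv2.resize(cv2.cvtColor(d['frame'],cv2.COLOR_RGB2BGR)[130:220,150:250],None,fx=6,fy=6))
E
```

```text
[635.43627346 236.02380319  99.03974642] [0.21911686 0.34841814 0.55335997]
```

View pics/s3.png

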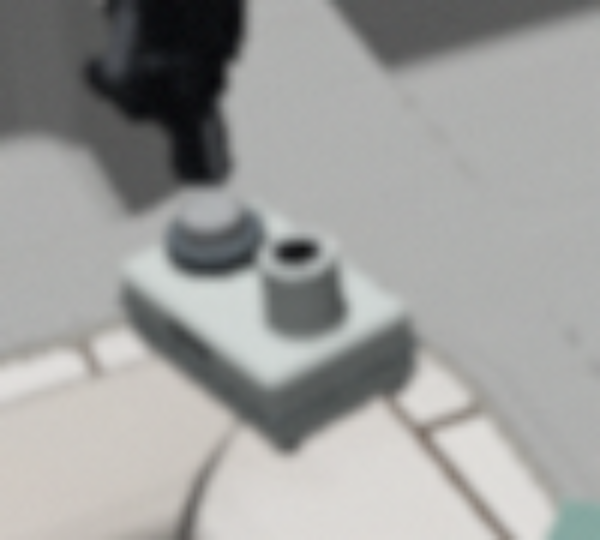

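The closed fingers are centred above the button (crop 205,185 against the button top at 208,210). I'll press in small steps.

Request:
play_rows:
  commands: "-1 0 0 0.008 0 0 0;-1 0 0 0.004 0 0 0;-1 0 0 0.003 0 0 0;-1 0 0 0 0 0 0"

```text
time_s: 4.62
position: [634.9, 235.9, 83.2]
tcp_rot: [3.142, 0.0, 0.321]
contact_force: [-1.2, -0.6, 3.2]
finger_gap: -0.0
```

Request:
play_rows:
  commands: "-1 0 0 0.002 0 0 0;-1 0 0 0.002 0 0 0;-1 0 0 0 0 0 0"

```text
time_s: 5.0
position: [635.0, 235.9, 79.7]
tcp_rot: [3.142, 0.0, 0.321]
contact_force: [-3.4, -1.5, 6.5]
finger_gap: 0.2
```

Request:
play_rows:
  commands: "-1 0 0 0.001 0 0 0;-1 0 0 0.001 0 0 0;-1 0 0 0 0 0 0"

```text
time_s: 5.38
position: [635.1, 235.9, 79.6]
tcp_rot: [3.141, 0.0, 0.321]
contact_force: [-7.8, -2.6, 14.2]
finger_gap: -0.3
```

Request:
play_rows:
  commands: "-1 0 0 -0.01 0 0 0;-1 0 0 -0.03 0 0 0;-1 0 0 -0.05 0 0 0;1 0 0 -0.04 0 0 0;1 0 0 0 0 0 0"

```text
time_s: 6.0
position: [637.4, 236.5, 212.1]
tcp_rot: [3.141, -0.009, 0.321]
contact_force: [0.7, 0.3, 0.1]
finger_gap: 35.9
```

```bash
python3 - <<'E'
from h import *
s=ctrl.get_state();print(s['position'],s['contact_force'],s['finger_gap'],delta([587,-69.5,200]),'soap',at_z(ctrl.grab_frame('top'),(215,140),0))
d=ctrl.grab_frame('scene');cv2.imwrite('pics/s4.png',cv2.resize(cv2.cvtColor(d['frame'],cv2.COLOR_RGB2BGR)[130:220,150:250],None,fx=6,fy=6))
E
```

```text
[637.37429253 236.52975846 212.13712265] [0.73122745 0.28630368 0.09117781] 35.86472118912485 [-144.45431335  274.50253792   10.97270164] soap [797.88190269  84.87886831   0.        ]
```

View pics/s4.png

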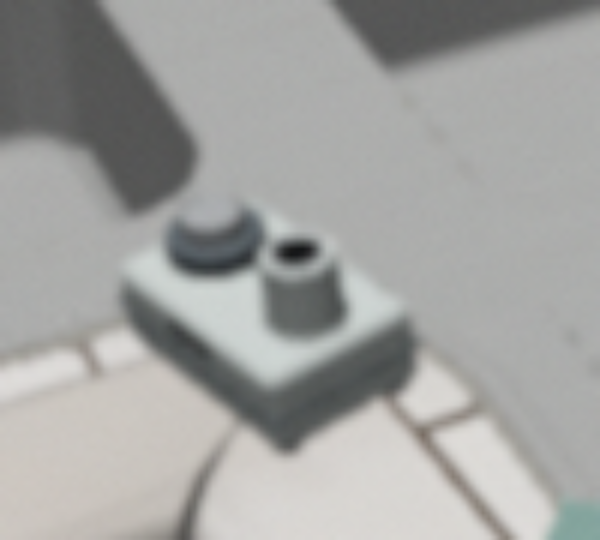

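The button is back up. Now to the slide.

Request:
play_rows:
  commands: "1 -0.024 0.046 0 0 0 0;1 -0.024 0.046 0 0 0 0;1 -0.024 0.046 0 0 0 0;1 -0.024 0.046 0 0 0 0;1 -0.024 0.046 0 0 0 0"

```text
time_s: 6.72
position: [592.0, -21.6, 204.1]
tcp_rot: [-3.14, 0.004, 0.321]
contact_force: [0.5, -0.5, -0.7]
finger_gap: 85.2
```

Request:
play_rows:
  commands: "1 -0.024 0.046 0 0 0 0;1 0 0 0 0 0 0;1 0 0 0 0 0 0"

```text
time_s: 7.1
position: [584.6, -71.0, 205.0]
tcp_rot: [-3.139, 0.002, 0.321]
contact_force: [0.5, 0.8, 0.8]
finger_gap: 85.6
```

```bash
python3 - <<'E'
from h import *
s=ctrl.get_state();print(s['position'],s['tcp_rot'],s['finger_gap'])
d=ctrl.grab_frame('wrist');save(d,'w1')
f=d['frame'].astype(int)
for r in ctrl.regions_of(d,'slide'): print(r['confidence'],r['position'],r['region'].sum())
E
```

```text
[584.61677156 -70.99295902 205.04159822] [-3.13947624e+00  2.24442720e-03  3.20577998e-01] 85.58219266316243
0.57 [281.3, 155.8] 5039
```

View pics/w1.png

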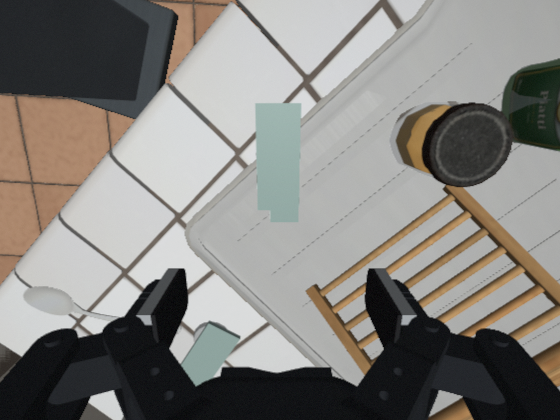

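The wrist view shows the target slide with corners (256,103), (301,103), (298,221) and (257,221). The notch is at the lower left, which confirms label up.

```bash
python3 - <<'E'
from h import *
s=ctrl.get_state();d=ctrl.grab_frame('wrist');print(s['position'],s['tcp_rot'])
r=ctrl.regions_of(d,'slide')[0]['region'].astype(np.uint8)
f=d['frame'].astype(int);m=((f[:,:,1]-f[:,:,0])>10).astype(np.uint8);m[:, :230]=0;m[:,330:]=0;m[250:]=0;m[:80]=0
for mm in(r,m):
    c=max(cv2.findContours(mm,0,cv2.CHAIN_APPROX_NONE)[0],key=len)[:,0];P=np.array([wat(d,s,p,45)[:2] for p in c],np.float32)
    R=cv2.minAreaRect(P);print(R,mm.sum());B=cv2.boxPoints(R)
    print(np.round([rot(s).T@(np.r_[b,45]-s['position']) for b in B],1)[:,:2], cv2.boxPoints(cv2.minAreaRect(c)).tolist())
E
```

```text
[585.09005091 -70.21781746 205.86200997] [-3.14033326e+00  1.33675787e-03  3.22403159e-01]
((577.726806640625, -41.51591110229492), (39.785064697265625, 108.40338134765625), 18.56601905822754) 4828
[[-17.7 -83.5]
 [-17.5  24.9]
 [ 22.3  24.8]
 [ 22.1 -83.6]] [[252.11361694335938, 220.60240173339844], [254.58718872070312, 103.10710144042969], [299.1253356933594, 104.04475402832031], [296.6517639160156, 221.54005432128906]]
((578.12353515625, -41.380760192871094), (40.304500579833984, 108.39967346191406), 18.541597366333008) 4973
[[-17.5 -83.5]
 [-17.3  24.9]
 [ 23.   24.8]
 [ 22.8 -83.6]] [[254.0, 104.0], [299.0, 104.0], [299.0, 221.0], [254.0, 221.0]]
```

Request:
play_rows:
  commands: "1 0.0025 -0.001 0.04 0 0 0;1 0 0 0.04 0 0 0;1 0 0 0.035 0 0 0;1 0 0 0 0 0 0;1 0 0 0 0 0 0"
  newtons: 50

```text
time_s: 7.92
position: [588.5, -69.4, 93.6]
tcp_rot: [3.14, -0.002, 0.322]
contact_force: [-0.2, -0.5, 0.4]
finger_gap: 85.5
```

```bash
python3 - <<'E'
from h import *
s=ctrl.get_state();d=ctrl.grab_frame('wrist');print(s['position'],s['tcp_rot']);save(d,'w2')
save(ctrl.grab_frame('scene'),'s5')
E
```

```text
[588.45601219 -69.38474311  93.55076367] [ 3.14049250e+00 -1.77177111e-03  3.21908195e-01]
```

View pics/w2.png

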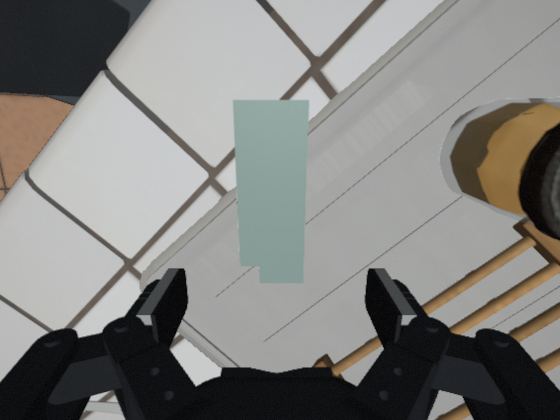

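View pics/s5.png

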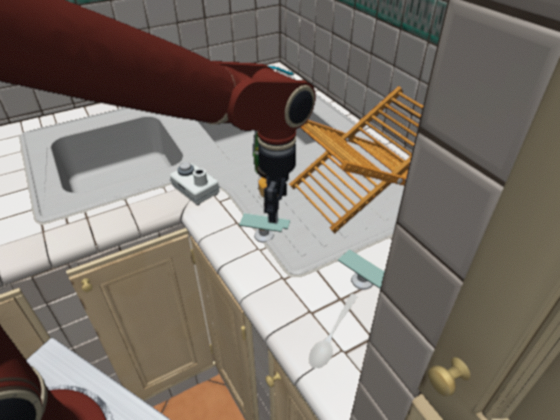

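```bash
python3 - <<'E'
from h import *
s=ctrl.get_state();d=ctrl.grab_frame('wrist');print(s['position'],d['intrinsics'])
f=d['frame'].astype(int);m=((f[:,:,1]-f[:,:,0])>10).astype(np.uint8);m[:, :200]=0;m[:,340:]=0;m[295:]=0;m[:80]=0
c=max(cv2.findContours(m,0,cv2.CHAIN_APPROX_NONE)[0],key=len)[:,0];P=np.array([wat(d,s,p,45)[:2] for p in c],np.float32)
R=cv2.minAreaRect(P);print(R,m.sum())
print(np.round([rot(s).T@(np.r_[b,45]-s['position']) for b in cv2.boxPoints(R)],1)[:,:2])
E
```

```text
[589.09934619 -69.82885483  94.58015812] [[309.84522758   0.         275.97835216]
 [  0.         309.84522758 209.76074644]
 [  0.           0.           1.        ]]
((578.3457641601562, -41.50243377685547), (40.11594772338867, 109.78349304199219), 18.493356704711914) 12303
[[-21.6 -85.2]
 [-21.4  24.5]
 [ 18.7  24.5]
 [ 18.6 -85.3]]
```

Request:
play_rows:
  commands: "1 -0.0015 0 0.025 0 0 0;1 0 0 0.015 0 0 0;1 0 0 0.01 0 0 0;1 0 0 0 0 0 0;1 0 0 0 0 0 0"

```text
time_s: 8.7
position: [586.6, -70.3, 42.7]
tcp_rot: [3.141, -0.001, 0.321]
contact_force: [-0.2, -0.7, 0.4]
finger_gap: 85.4
```

```bash
python3 - <<'E'
from h import *
s=ctrl.get_state();d=ctrl.grab_frame('wrist');print(s['position'],s['tcp_rot'],s['contact_force']);save(d,'w3')
d=ctrl.grab_frame('scene');cv2.imwrite('pics/s6.png',cv2.resize(cv2.cvtColor(d['frame'],cv2.COLOR_RGB2BGR)[180:260,210:320],None,fx=6,fy=6,interpolation=cv2.INTER_CUBIC))
E
```

```text
[586.56098084 -70.31255878  42.69170978] [ 3.14101155e+00 -9.41101136e-04  3.20992230e-01] [-0.19106622 -0.72250585  0.35791186]
```

View pics/w3.png

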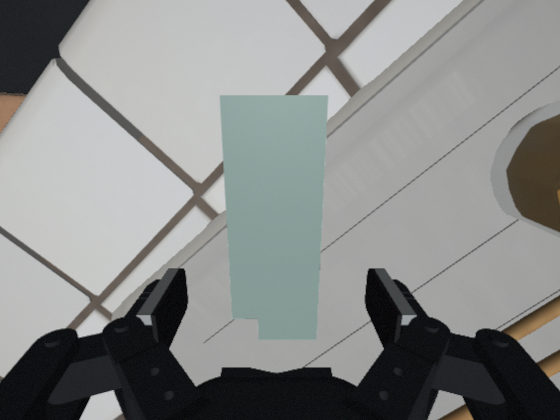

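View pics/s6.png

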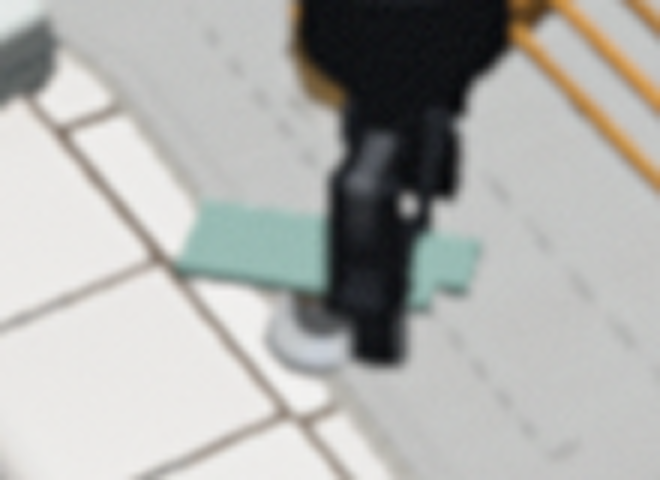

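The slide is centred between the fingers: its edges are at 232 and 318 at the grip row, and the jaw centre is at 276. Closing.

Request:
play_rows:
  commands: "0.15 0 0 0 0 0 0;0.15 0 0 0 0 0 0;0.15 0 0 0 0 0 0;0 0 0 0 0 0 0;-0.2 0 0 0 0 0 0"
  newtons: 50

```text
time_s: 9.43
position: [586.0, -70.2, 42.2]
tcp_rot: [-3.141, 0.0, 0.321]
contact_force: [-0.9, -0.1, 2.0]
finger_gap: 38.9
```

Request:
play_rows:
  commands: "-0.6 0 0 0 0 0 0;-1 0 0 0 0 0 0;-1 0 0 0 0 0 0;-1 0 0 0 0 0 0"
  newtons: 50

```text
time_s: 9.93
position: [586.0, -70.2, 42.1]
tcp_rot: [-3.142, 0.0, 0.321]
contact_force: [-1.7, 0.5, 3.1]
finger_gap: 38.7
```

```bash
python3 - <<'E'
from h import *
s=ctrl.get_state();d=ctrl.grab_frame('wrist');print(s['position'],s['tcp_rot'],s['contact_force']);save(d,'w4')
E
```

```text
[585.98103219 -70.19968582  42.12268897] [-3.14155579e+00  1.18021305e-04  3.21030991e-01] [-1.70954627  0.53014577  3.08206283]
```

View pics/w4.png

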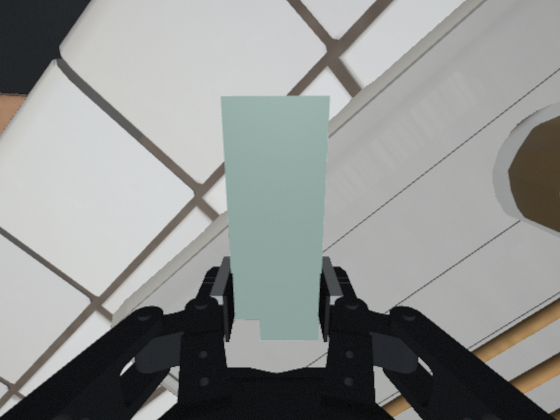

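The slide is gripped, with both pads against it. Lifting.

Request:
play_rows:
  commands: "-1 0 0 -0.004 0 0 0;-1 0 0 -0.01 0 0 0;-1 0 0 -0.025 0 0 0;-1 0 0 -0.04 0 0 0;-1 0 0 -0.04 0 0 0"

```text
time_s: 10.6
position: [585.9, -70.1, 162.4]
tcp_rot: [3.142, -0.0, 0.321]
contact_force: [1.1, -0.5, -0.8]
finger_gap: 38.6
```

Request:
play_rows:
  commands: "-1 0 0 0 0 0 0;-1 0 0 0 0 0 0"

```text
time_s: 10.85
position: [585.7, -70.1, 160.7]
tcp_rot: [-3.141, 0.0, 0.321]
contact_force: [0.3, -0.6, -0.8]
finger_gap: 38.3
```

```bash
python3 - <<'E'
from h import *
s=ctrl.get_state();d=ctrl.grab_frame('wrist');print(s['position'],s['tcp_rot'],s['contact_force'],s['finger_gap']);save(d,'w5')
d=ctrl.grab_frame('scene');cv2.imwrite('pics/s7.png',cv2.resize(cv2.cvtColor(d['frame'],cv2.COLOR_RGB2BGR)[140:260,180:320],None,fx=5,fy=5,interpolation=cv2.INTER_CUBIC))
E
```

```text
[585.69012956 -70.09954218 160.69504949] [-3.14138727e+00  2.71286789e-04  3.20983709e-01] [ 0.30280388 -0.60262562 -0.75430627] 38.3201427346826
```

View pics/w5.png

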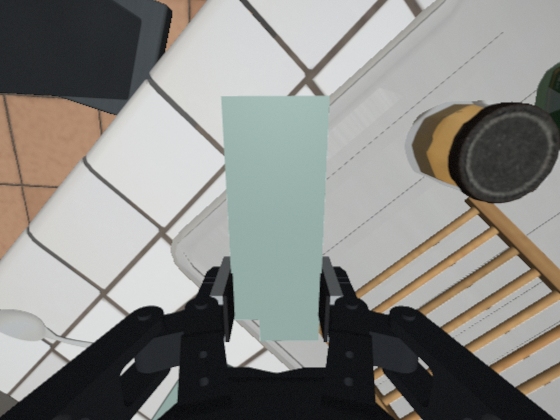

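View pics/s7.png

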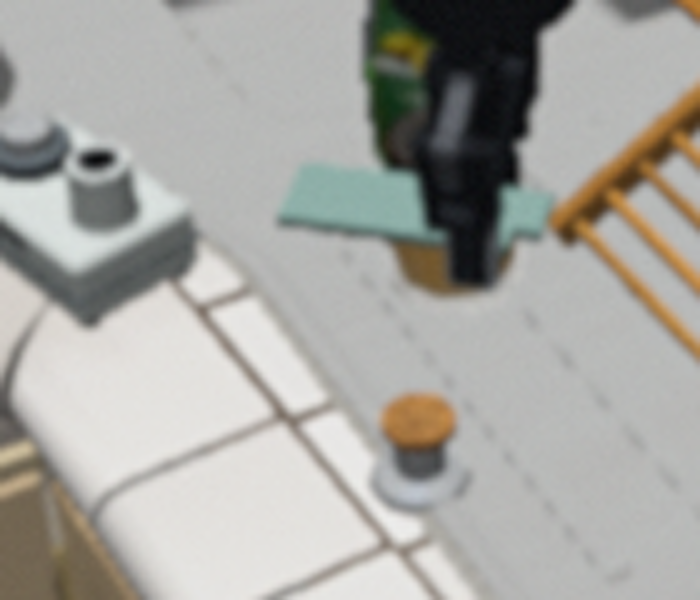

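Request:
play_rows:
  commands: "-1 0.012 -0.018 0 0 0 0;-1 0.027 -0.042 0 0 0 0;-1 0.03 -0.046 0 0 0 0;-1 0.027 -0.042 0 0 0 0;-1 0.012 -0.019 0 0 0 0"

```text
time_s: 11.58
position: [635.4, 125.8, 159.8]
tcp_rot: [-3.141, 0.002, 0.324]
contact_force: [-0.1, -0.8, -1.1]
finger_gap: 39.1
```

Request:
play_rows:
  commands: "-1 0 0 0.02 0 0 0;-1 0 0 0.015 0 0 0;-1 0 0 0 0 0 0;-1 0 0 0 0 0 0"

```text
time_s: 12.08
position: [635.7, 121.3, 125.8]
tcp_rot: [3.142, 0.0, 0.319]
contact_force: [0.3, -0.6, 0.2]
finger_gap: 38.5
```

```bash
python3 - <<'E'
from h import *
s=ctrl.get_state();print(s['position'],s['tcp_rot'],s['contact_force'],s['finger_gap'])
save(ctrl.grab_frame('wrist'),'w6')
o=[]
for n,(y0,y1,x0,x1) in(('scene',(130,230,150,270)),('top',(160,260,110,230))):
    d=ctrl.grab_frame(n);o.append(cv2.resize(cv2.cvtColor(d['frame'],cv2.COLOR_RGB2BGR)[y0:y1,x0:x1],(400,333),interpolation=cv2.INTER_CUBIC))
cv2.imwrite('pics/s8.png',np.hstack(o))
E
```

```text
[635.74642321 121.27554343 125.84050243] [3.14157249e+00 3.28882292e-04 3.19460449e-01] [ 0.33695397 -0.63961651  0.22914284] 38.53756406552363
```

View pics/w6.png

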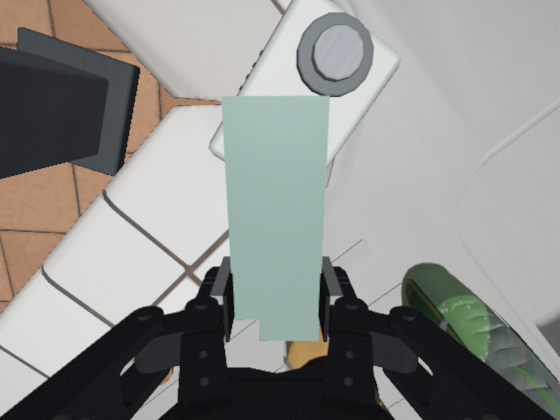

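View pics/s8.png

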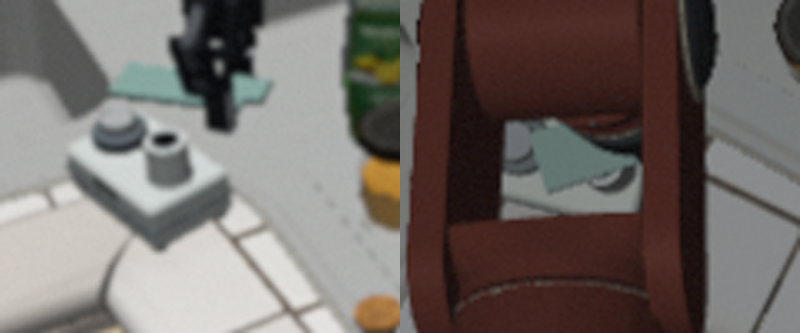

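```bash
python3 - <<'E'
from h import *
s=ctrl.get_state();d=ctrl.grab_frame('wrist')
b=wat(d,s,(338.5,51.5),67);print(s['position'],'btn',b)
# box top corner right (399,61), left lower (210,147)
print('corners',wat(d,s,(399,61),45),wat(d,s,(210,148),45))
y=np.radians(-14.2);ax=np.array([-np.sin(y),np.cos(y)]);w=b[:2]-64*ax
print('win',w)
for ww in(w,(617.2,173.2)):
    t=rot(s).T@(np.r_[ww,78]-s['position']);print('win in slide frame x,y',t[1]+30.2,t[0])
E
```

```text
[636.34339293 121.83272439 126.94893197] btn [635.78131915 236.44353931  67.        ]
corners [675.13592319 247.68458315  45.        ] [579.93010181 161.35767713  45.        ]
win [620.08164646 174.39903692]
win in slide frame x,y -24.83332435758771 1.0396808793353118
win in slide frame x,y -24.60231048876059 -2.0729046076561892
```

Request:
play_rows:
  commands: "-1 0 -0.002 0.012 0 0 0;-1 0 0 0.012 0 0 0;-1 0 0 0.006 0 0 0;-1 0 0 0.004 0 0 0;-1 0 0 0 0 0 0"

```text
time_s: 12.9
position: [635.0, 124.3, 91.6]
tcp_rot: [-3.141, 0.001, 0.321]
contact_force: [0.5, -0.1, -0.2]
finger_gap: 38.6
```

Request:
play_rows:
  commands: "-1 0 0 0 0 0 0;-1 0 0 0 0 0 0;-1 0 0 0 0 0 0"

```text
time_s: 13.28
position: [635.4, 124.2, 92.3]
tcp_rot: [3.141, -0.001, 0.321]
contact_force: [0.6, -0.3, -1.6]
finger_gap: 38.8
```

```bash
python3 - <<'E'
from h import *
s=ctrl.get_state();print(s['position'],s['tcp_rot'],s['contact_force'],s['finger_gap'])
d=ctrl.grab_frame('wrist');save(d,'w7')
b=wat(d,s,(338.5,51.5),67)
o=[]
for n,(y0,y1,x0,x1) in(('scene',(140,220,160,256)),('top',(170,250,110,206))):
    d=ctrl.grab_frame(n);o.append(cv2.resize(cv2.cvtColor(d['frame'],cv2.COLOR_RGB2BGR)[y0:y1,x0:x1],(400,333),interpolation=cv2.INTER_CUBIC))
cv2.imwrite('pics/s9.png',np.hstack(o))
for i in range(4):
    ctrl.grab_frame('wrist');print(ctrl.get_state()['position'])
E
```

```text
[635.36230552 124.22983777  92.34455297] [ 3.14142019e+00 -5.41817766e-04  3.20975895e-01] [ 0.56007532 -0.32682599 -1.59062211] 38.788168792692055
[635.19310098 124.23764936  92.09457772]
[635.16552502 124.26577767  92.05405232]
[635.16662028 124.24144567  92.04480531]
[635.13992733 124.24435915  91.99564547]
```

View pics/s9.png

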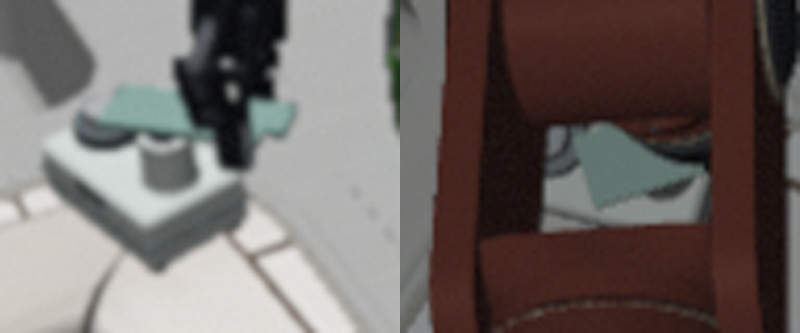

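View pics/w7.png

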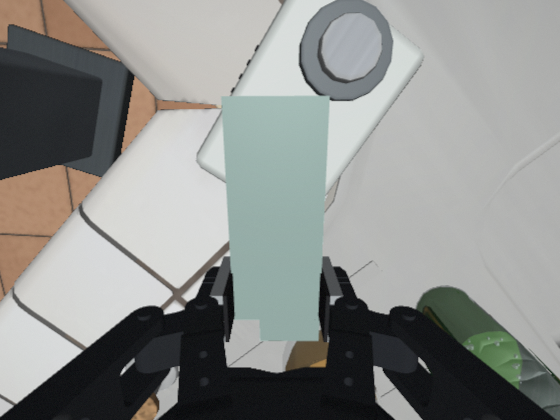

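Request:
play_rows:
  commands: "-1 0 0 0.002 0 0 0;-1 0 0 0 0 0 0;-1 0 0 0 0 0 0;-1 0 0 0 0 0 0;-1 0 0 0 0 0 0"

```text
time_s: 14.25
position: [635.2, 124.3, 90.0]
tcp_rot: [3.142, -0.0, 0.321]
contact_force: [-0.4, 0.3, -0.5]
finger_gap: 38.6
```

```bash
python3 - <<'E'
from h import *
s=ctrl.get_state();print(s['position'],s['tcp_rot'],s['contact_force'],s['finger_gap'])
d=ctrl.grab_frame('scene')
print('win scene',at_z(d,(199.4,171.4),78))
R=rot(s);k=5
im=cv2.resize(cv2.cvtColor(d['frame'],cv2.COLOR_RGB2BGR)[140:240,150:290],None,fx=k,fy=k,interpolation=cv2.INTER_CUBIC)
def P(p): return tuple(int(v) for v in (proj(d,p)-[150,140]+.5)*k)
C=[P(s['position']+R@np.array([x,sx-30.2,2.1])) for x,sx in((20,55),(20,-55),(-20,-55),(-20,55))]
for i in range(4): cv2.line(im,C[i],C[(i+1)%4],(0,0,255),1)
for a in np.linspace(0,6.28,40): cv2.circle(im,P([619+10*np.cos(a),172+10*np.sin(a),78]),1,(255,0,0),-1)
cv2.imwrite('pics/s10.png',im)
d=ctrl.grab_frame('top');k=6
im=cv2.resize(cv2.cvtColor(d['frame'],cv2.COLOR_RGB2BGR)[170:260,110:210],None,fx=k,fy=k,interpolation=cv2.INTER_CUBIC)
def P(p): return tuple(int(v) for v in (proj(d,p)-[110,170]+.5)*k)
C=[P(s['position']+R@np.array([x,sx-30.2,2.1])) for x,sx in((20,55),(20,-55),(-20,-55),(-20,55))]
for i in range(4): cv2.line(im,C[i],C[(i+1)%4],(0,0,255),1)
for a in np.linspace(0,6.28,40): cv2.circle(im,P([619+10*np.cos(a),172+10*np.sin(a),78]),1,(255,0,0),-1)
cv2.imwrite('pics/t10.png',im)
for n in('scene',):save(ctrl.grab_frame(n),'sfin')
E
```

```text
[635.18918095 124.26928308  90.03943902] [ 3.14158700e+00 -5.04176825e-05  3.20997206e-01] [-0.39523951  0.27576716 -0.45710693] 38.557309315943364
win scene [617.70761658 169.45465111  78.        ]
```

View pics/s10.png

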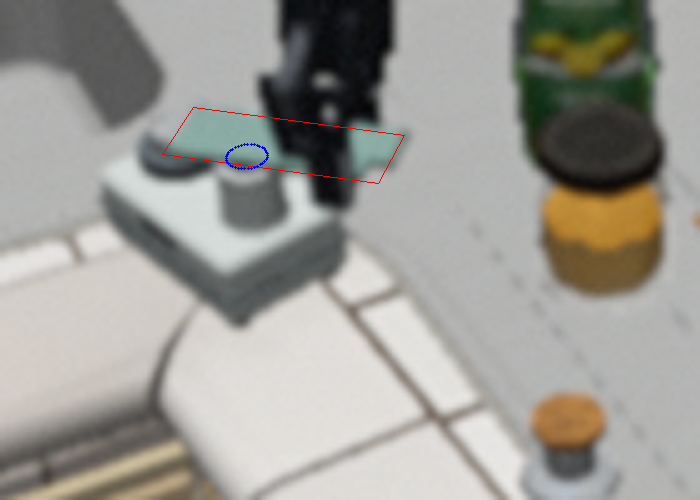

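View pics/t10.png

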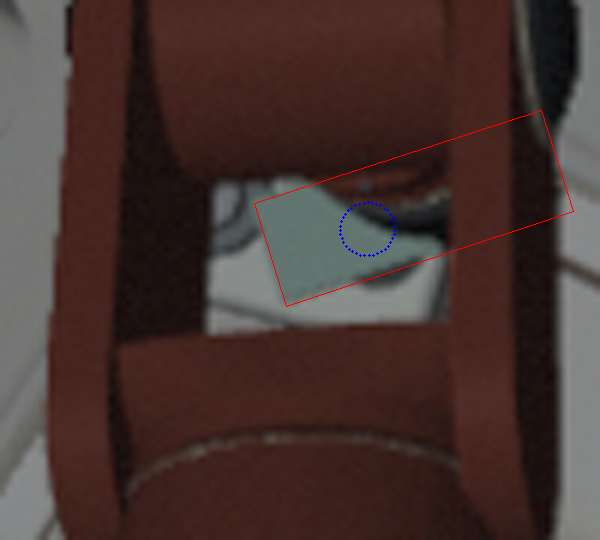

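View pics/sfin.png

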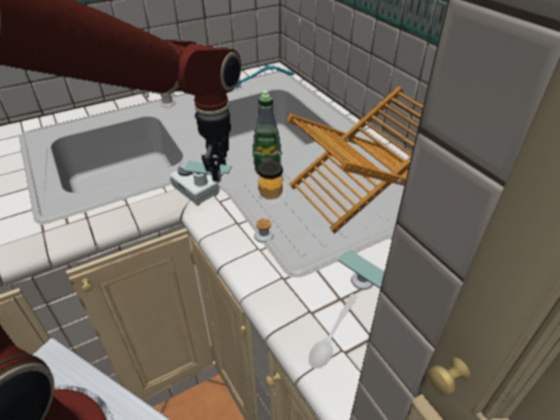

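The small piece beside the slide's right edge in the wrist view, near (333,190), is probably the post. I'll check the lateral centring with it.

```bash
python3 - <<'E'
from h import *
s=ctrl.get_state();d=ctrl.grab_frame('wrist')
k=6;x0,y0=200,90
im=cv2.resize(cv2.cvtColor(d['frame'],cv2.COLOR_RGB2BGR)[y0:y0+100+30,x0:x0+130],None,fx=k,fy=k,interpolation=cv2.INTER_CUBIC)[:600]
im=cv2.resize(cv2.cvtColor(d['frame'],cv2.COLOR_RGB2BGR)[140:240,200:330+20],None,fx=5,fy=5,interpolation=cv2.INTER_CUBIC)
def P(p): return tuple(int(v) for v in (wpts(d,s,p)-[200,140]+.5)*5)
for c,col in(((619,172),(255,0,0)),((620,174),(0,0,255))):
  for r,z in((16,78),(19,45)):
    for a in np.linspace(0,6.28,90): cv2.circle(im,P([c[0]+r*np.cos(a),c[1]+r*np.sin(a),z]),1,col,-1)
cv2.imwrite('pics/w10.png',im)
E
```

```text
(no output)
```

View pics/w10.png

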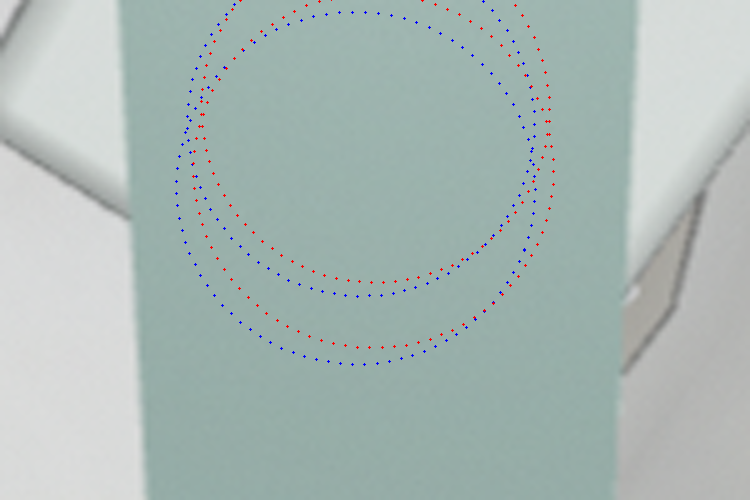

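That piece is the tester's box side, and the post is fully hidden and centred under the clear part. Handing in.

```bash
python3 -c "
from h import *
s=ctrl.get_state();print(s['position'],s['finger_gap'],s['contact_force'],np.abs(s['dq']).max());print(ctrl.hand_in())"
```

```text
[635.17386215 124.25383943  90.02555227] 38.83451021216042 [-0.44847296 -0.865426   -0.44656074] 0.0017470873487953188
the job is handed in; nothing more can be done
None
```

The job is done and handed in at about 14.5 s of the 58 s allowed. The robot gave no verdict.

- **Button:** I pressed it about 6 mm down to its hard stop with 14 N. The pictures afterwards show it back up.
- **Slide:** I took the label-up one, with its notch on the right when the notched end points away. I gripped it across the frosted end at x ≈ 30 mm with 50 N. Its place in the wrist picture did not change after gripping, so it has not slipped or tilted.
- **Final position:** The slide is level, label up, and still. The grasp point is at z = 90 mm, which puts the underside at about 88 mm, 10 mm above the window. The force reading is about zero apart from noise.
- **Window cover:** The window centre lies at about x = -22 mm on the slide, within 2 mm of its centre line. The clear part therefore covers it with about 8 mm to spare across the width and more along the length.

**Disagreements:**
- The window position came out up to 5 mm apart between the cameras, which is within those margins.
- In the overlays the slide outline was about 3 mm off the picture.
- The fingers read 38.6 mm open on a 40 mm slide.

The final scene picture shows the other slide, honey jar, soap bottle and spoon where they were. The cup is not in that picture, but the arm never went near it.

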